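Push the payment terminal home into its corner stop

TASK

Push the black payment terminal along the shop counter into the inside corner of the pale wooden L-shaped stop, so that it lies on the grey mark with one long side flush against the long wooden strip and one short end flush against the short strip. Just push it with the fingers: do not lift it or tip it, and leave the jars and other small goods where they stand. Finish with the hand clear of it.

Things in the scene. Friction and masses are not known exactly. Their poses are not given: they have to be found in the camera images.
- terminal_center (a point): Centre (20 mm up) of the payment terminal, a loose black box 75 mm (its x) by 150 mm (its y) by 40 mm high, 0.27 to 0.53 kg, with a blue screen and keys on top. Starts inside the L, clear of both strips, its axes within 25 degrees of the stop's. It slides with friction (a few N). Home: x -37.5 mm, y -75 mm in the frame of corner, axes parallel.
- corner: Pale wooden L-shaped stop, fixed to the counter. Origin: the inside corner at counter height. Long strip: 310 mm along its -y, inner face in its plane x = 0. Short strip: 118 mm along its -x, inner face in its plane y = 0. Strips 18 mm thick, 24 mm high. A flat white-edged grey rectangle in the corner (75 mm in x, 150 mm in y, flush with the counter) marks the terminal's place.
- jar_a: Loose black jar with white label, 52 mm diameter, 75 mm tall, beyond the short strip; origin at the centre of its underside. Leave alone.
- jar_b: Loose black jar with white label, 52 mm diameter, 75 mm tall, behind the long strip; origin at the centre of its underside. Leave alone.
- jar_c: Loose amber jar with white label, 60 mm diameter, 85 mm tall, on the robot's side of the short strip; origin at the centre of its underside. Leave alone.
- dropper: Loose small amber bottle with black cap, 34 mm diameter, 95 mm tall, behind the long strip; origin at the centre of its underside. Leave alone.
- tin: Loose round metal tin, 66 mm diameter, 36 mm tall, to the right of the terminal; origin at the centre of its underside. Leave alone.
- sample_box: Loose flat wooden box, 85 x 55 mm, 22 mm tall, to the left of the corner stop; origin at the centre of its underside. Leave alone.
Not all that is in view belongs to the job. Leave any yellow look-alike of the part that bears terminal_center alone.

How it is judged:
At the end, for the whole second after the job is handed in: The terminal lies flat on the counter, within 4 mm of touching both wooden strips and within 3 degrees of square to them; every bystander is within 20 mm of its start (x of terminal_center in the frame of corner between -0.0415 and -0.034 m and y of terminal_center in the frame of corner between -0.079 and -0.0715 m and angle between the y axis of terminal_center and the y axis of corner, either way round below 0.05 rad and height (world z) of terminal_center below 0.023 m and angle between terminal_center's own z axis and vertical below 0.05 rad and distance of corner from where it was at the start of the episode below 0.002 m and distance of each of jar_a, jar_b, jar_c, dropper, tin, sample_box from where it was at the start of the episode below 0.02 m).
It fails at once if the terminal is lifted off the counter (centre raised more than 8 mm) (height (world z) of terminal_center above 0.028 m).
It fails at once if the terminal is tipped more than 11 degrees (angle between terminal_center's own z axis and vertical above 0.2 rad).
It fails at once if a jar, bottle, tin or box is shifted more than 20 mm or tipped over (distance of any of jar_a, jar_b, jar_c, dropper, tin, sample_box from where it was at the start of the episode above 0.02 m or angle between any of jar_a, jar_b, jar_c, dropper, tin, sample_box's own z axis and vertical above 0.4 rad).
It also fails if it takes over 58 s, if anything falls off the work surface, if the arm or the gripper's body presses on something with over 40 N, if the wrist force passes 120 N, or if a joint passes its speed limit or range.

ROBOT

A 6-joint arm with a two-finger parallel gripper is mounted at the origin on the work surface. World frame = base frame: x ahead of the robot, y to its left, z up, the work surface at z = 0. Lengths are in m, angles in rad, forces in N, time in s.
With the tool pointing down it reaches from about 0.275 to 0.75 m from the base axis. Payload 10.2 kg.
Tool frame: the origin (TCP) lies between the finger pads; the fingertips stand bot.nose_length ahead of it and the grasp point (between the pads) is the TCP (bot.nose_length is the distance from the TCP to the fingertips, in m); z points along the fingers, y is the direction in which the jaws open and shut (so a half turn about z gives the same grasp; the last joint's range is limited). The gripper opens to 88 mm and grips with 3 to 60 N. Pads are 18 mm wide; open, the fingers measure 123 mm over their backs; the gripper's body (75 mm by 187 mm) begins 45 mm behind the grasp point.
Start: joints at [1.012, 0.313, 1.498, -0, 1.331, -0.223], TCP at [0.173, 0.496, 0.258] pointing down, gripper open.
Joint ranges: [-2.94, 2.94], [-0.97, 2.17], [0.19, 2.56], [-1.23, 4.37], [0.02, 3.11], [-2.88, 2.88]. Speed limits (rad/s): [2.39, 2.39, 3.01, 3.14, 3.14, 3.14].

INTERFACE

Orientations are given as a unit quaternion [x, y, z, w].
In Python, from plant import bot gives the robot as it stands. The module is installed in compiled form; this text tells all that it offers.
- The arm moves only by the tool arm_command, never from a script. Its argument "increments" is a list of rows, each a list of 3 entries, a list of its own where there are three numbers: the shift along the tool's x, y, z in m, then the turn, a rotation vector about the tool's x, y, z in degrees, then the closure, from -1 (fully open) to 1 (shut), so that 0 is half open. In form: [[[x, y, z], [wx, wy, wz], hand], ...]. A call has 1 to 20 rows; each row is the pose to reach, as a shift and turn from the pose measured when the call began, along the tool's axes at that moment; what a row does not reach only later rows make up. A row lasts 1/10 s, in which the tool goes at most 50 mm and 8.59 degrees, less where a joint would pass 70% of its speed; a pose out of reach is approached as far as the arm can. A call with a gripper value outside its range is refused whole. The fingers move at their own pace and stop on an object; "grip_force" is the grip in N (left out, the last holds). Time passes only in rows, so rows that repeat a pose let the fingers close. It gives the time, the measured TCP pose, the force and the opening at its end, in the units of the state.
- bot.read_state(): the state, without advancing time (a new reading comes with each control period).
- bot.snapshot(name): name is "scene" or "top"; returns (picture, depth): 384x512x3 uint8, red, green, blue; 384x512 float32, m along the optical axis (not along the pixel's ray), 0 where there is no reading.
- bot.camera_info(name): a dict with "K" (3x3 intrinsics, pixels), "dist_coeffs" ([k1, k2, p1, p2, k3] as OpenCV has them; the pictures are not rectified), "rvec" (rotation vector, rad) and "tvec" (3), from world to camera coordinates, as OpenCV has them. Camera axes: x right, y down, z forward; pixel columns grow to the right and rows downward; lengths in m; the calibration is good to about 2 mm. A picture is of the moment at which its call begins. camera_info takes no time and is no camera call.
- bot.hand_in(): hands the job in, once; it reports no verdict.
Trained networks look in the newest picture that a camera, given by its name, has taken for a name from the list of things; names that differ only in an ending like _2 or _b are one class to them, and where a whole thing is asked for, a point or a joint stands for the part that bears it (a point fixed in the world has none). Each returns a list of dicts, best first, with "confidence" (0 to 1); they miss things now and then, are a little off and sometimes report something else, mostly with a low value. They report only what shows in the picture. A call takes as long as a camera call. They do not tell look-alikes from the thing itself.
- bot.boxes_of(camera, target): "extent" ([left, top, right, bottom] as shares, 0 to 1, of the picture: columns of its width, rows of its height, round what is visible of it).
The state is a dict: "time_s": time; "joints": joint angles; "joint_vel": joint speeds; "tau": joint torques, N m; "tcp_pos": TCP position; "eef_rot": TCP orientation; "contact_force": force on the tool from outside, world axes, zero at the start; "ft_torque": the same for the moment, N m; "width": opening from 0.0 (shut) to 1.0 (fully open).
Only numpy, scipy, OpenCV 4.12 (cv2) and the standard library are available. Lean on these libraries where they do the work, as an engineer would, in place of code of your own. Each camera call takes 0.05 s, during which the arm holds its last target. There are 200 camera calls.

## Working session

There is one attempt and no reset: what is moved stays moved. The work goes in short steps, Python scripts to look and compute and a tool call to move; the robot and the scene stay as the last step left them, time stands still between calls to the robot, and variables do not carry over. Pictures are saved under pics/ and viewed, about 8 in all and at most 12, crops included, and the job is handed in when it is done.

Besides the shell and the picture viewer there is one more tool, called after "Call:" by a JSON object that holds its "name" and its "arguments". arm_command: Moves the arm, as the interface text tells. Its arguments: {"type":"object","properties":{"increments":{"type":"array","items":{"type":"array"}},"grip_force":{"type":"number"}},"required":["increments"]}

```bash
mkdir -p pics; python3 - <<'E'
from plant import bot
import cv2,numpy as np
np.set_printoptions(precision=4,suppress=True)
print(bot.nose_length,bot.read_state())
for n in("top","scene"):
    p,d=bot.snapshot(n); cv2.imwrite(f"pics/{n}0.png",cv2.resize(p[:,:,::-1],(800,600))); np.savez(f"{n}0.npz",p=p,d=d)
    print(n,bot.camera_info(n))
    for t in("terminal_center","corner"): print(t,bot.boxes_of(n,t))
E
```

```text
0.019 {'time_s': 0.0, 'joints': array([ 1.0116,  0.3135,  1.4984,  0.    ,  1.331 , -0.2235]), 'joint_vel': array([ 0.0001,  0.0011, -0.0015, -0.0018,  0.001 ,  0.0005]), 'tau': array([  0.0008, -40.2213, -25.2271,   0.0695,   0.0352,  -0.0001]), 'tcp_pos': array([0.1729, 0.4955, 0.2572]), 'eef_rot': array([ 0.1671,  0.9859, -0.0006, -0.0002]), 'contact_force': array([-0.1309, -0.0058,  0.499 ]), 'ft_torque': array([0.0502, 0.0324, 0.0114]), 'width': 1.0016684090892278}
top {'K': array([[354.7585,   0.    , 253.5729],
       [  0.    , 354.7585, 192.6922],
       [  0.    ,   0.    ,   1.    ]]), 'dist_coeffs': array([-0.0021,  0.    ,  0.    ,  0.    ,  0.    ]), 'rvec': array([ 2.2785, -1.8904,  0.2143]), 'tvec': array([-0.0865,  0.5735,  0.6834])}
terminal_center [{'extent': [0.4826, 0.7073, 0.5945, 0.9156], 'confidence': 0.9}, {'extent': [0.5291, 0.4557, 0.6689, 0.6047], 'confidence': 0.68}, {'extent': [0.6457, 0.7562, 0.8111, 0.9708], 'confidence': 0.65}]
corner [{'extent': [0.4529, 0.3974, 0.7475, 0.549], 'confidence': 0.55}]
scene {'K': array([[446.4296,   0.    , 257.4105],
       [  0.    , 446.4296, 193.0904],
       [  0.    ,   0.    ,   1.    ]]), 'dist_coeffs': array([-0.1664,  0.    ,  0.    ,  0.    ,  0.    ]), 'rvec': array([ 0.7392,  2.5713, -1.1639]), 'tvec': array([ 0.4724, -0.1786,  1.4191])}
terminal_center [{'extent': [0.5377, 0.3625, 0.649, 0.4547], 'confidence': 0.91}, {'extent': [0.4699, 0.2948, 0.5656, 0.3578], 'confidence': 0.9}, {'extent': [0.4119, 0.4081, 0.4861, 0.5255], 'confidence': 0.73}]
corner [{'extent': [0.3215, 0.4289, 0.532, 0.6026], 'confidence': 0.88}]
```

View pics/top0.png

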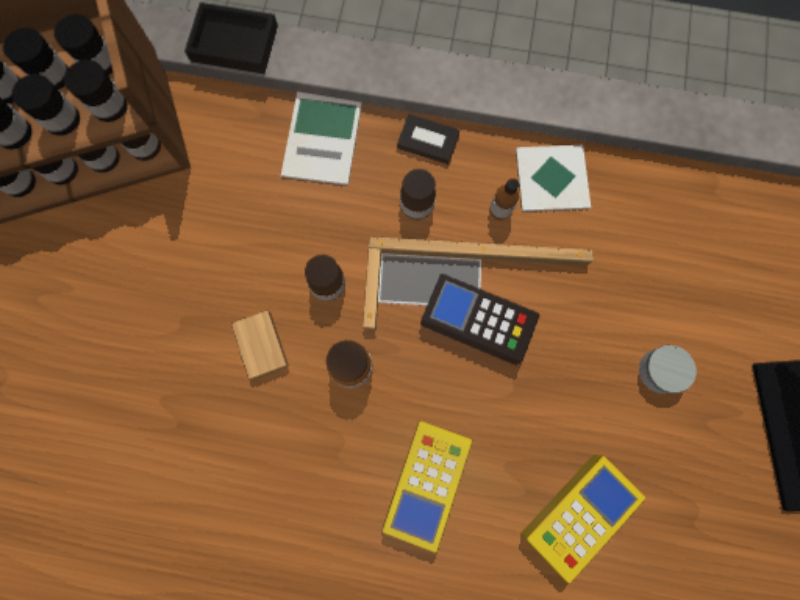

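View pics/scene0.png

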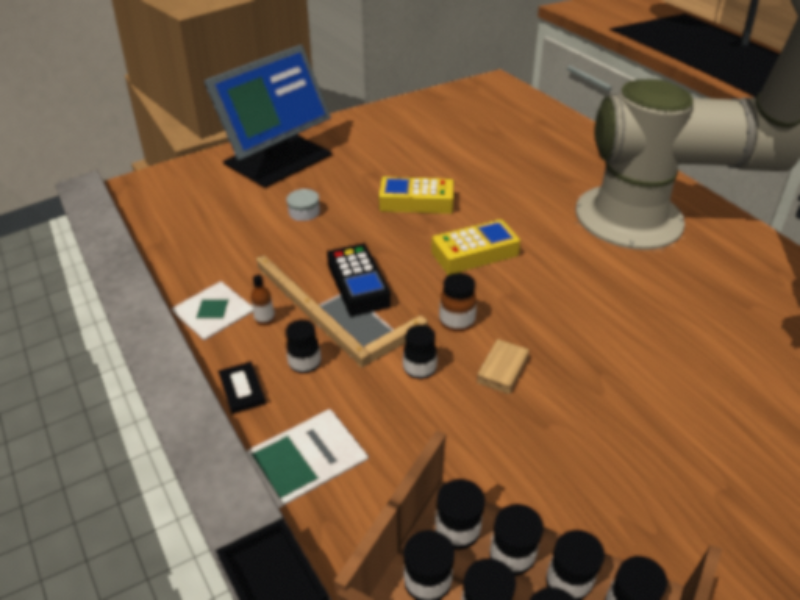

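Top view: the black terminal is at (480,318), and the yellow look-alikes at (428,487) and (585,518) are left alone. The stop's inside corner is near (380,255), with the long strip running right to (590,257). Next I'll measure it from the depth and confirm with a crop.

```bash
cat > h.py <<'E'
import numpy as np,cv2
from plant import bot
np.set_printoptions(precision=4,suppress=True)
def cam(n):
    c=bot.camera_info(n); R,_=cv2.Rodrigues(c["rvec"]); return c["K"],c["dist_coeffs"],R,c["tvec"]
def rays(n,uv):
    K,D,R,t=cam(n); q=cv2.undistortPoints(np.float64(uv).reshape(-1,1,2),K,D)[:,0]
    return np.c_[q,np.ones(len(q))],R,t
def toplane(n,uv,z):
    q,R,t=rays(n,uv); d=q@R; o=-R.T@t
    return o+d*((z-o[2])/d[:,2])[:,None]
def cloud(n,d):
    h,w=d.shape; uv=np.stack(np.meshgrid(np.arange(w),np.arange(h)),-1)
    q,R,t=rays(n,uv); X=(q*d.reshape(-1,1)-t)@R; X[d.ravel()==0]=np.nan
    return X.reshape(h,w,3)
def proj(n,X):
    c=bot.camera_info(n); return cv2.projectPoints(np.float64(X),c["rvec"],c["tvec"],c["K"],c["dist_coeffs"])[0][:,0]
E
python3 - <<'E'
from h import *
f=np.load("top0.npz");p,d=f["p"],f["d"]; X=cloud("top",d)
for nm,(u,v) in dict(jar_c=(349,362),jar_a=(324,272),tin=(670,368),wood=(265,350),dropper=(510,187),jar_b=(419,185),strip=(480,248),term=(455,305),cnt=(480,400)).items(): print(nm,X[int(v*.64),int(u*.64)])
hsv=cv2.cvtColor(p,cv2.COLOR_RGB2HSV).astype(int)
# terminal: height band in ROI
roi=np.zeros(d.shape,bool); roi[165:240,262:355]=1
m=roi&(X[...,2]>.03)&(X[...,2]<.06)
k,l,s,_=cv2.connectedComponentsWithStats(m.astype(np.uint8)); i=1+s[1:,4].argmax(); 
v,u=np.nonzero(l==i); W=toplane("top",np.c_[u,v],.04)[:,:2]
r=cv2.minAreaRect((W*1000).astype(np.float32)); print("term",r,cv2.boxPoints(r)/1000,X[l==i][:,2].mean())
# strip
roi=np.zeros(d.shape,bool); roi[148:215,228:385]=1
m=roi&(X[...,2]>.014)&(X[...,2]<.03)
m2=m&(hsv[...,2]>130)
out=p.copy()[:,:,::-1]; out[m2]=(255,0,255); out[l==i]=out[l==i]//2+np.array([0,128,0],np.uint8)
c=np.hstack([cv2.resize(a[140:250,220:390],None,fx=2.35,fy=2.35*2,interpolation=cv2.INTER_CUBIC) for a in (p[:,:,::-1],out)])
c=np.vstack([cv2.resize(a[140:250,220:390],(464*1,300),interpolation=cv2.INTER_CUBIC) for a in (p[:,:,::-1],out)])
cv2.imwrite("pics/crop1.png",c)
E
```

```text
jar_c [0.4864 0.0657 0.0848]
jar_a [0.5988 0.1243 0.0752]
tin [ 0.5645 -0.363   0.0321]
wood [0.4859 0.1916 0.0223]
dropper [ 0.7587 -0.1019  0.0956]
jar_b [0.748  0.0204 0.0744]
strip [ 0.6911 -0.0821  0.0237]
term [ 0.5949 -0.0591  0.0412]
cnt [ 0.4752 -0.1189 -0.0015]
term ((584.9166870117188, -95.88310241699219), (148.94569396972656, 75.97870635986328), 77.60890197753906) [[ 0.5318 -0.1605]
 [ 0.606  -0.1768]
 [ 0.638  -0.0313]
 [ 0.5638 -0.015 ]] 0.039440919825291805
```

View pics/crop1.png

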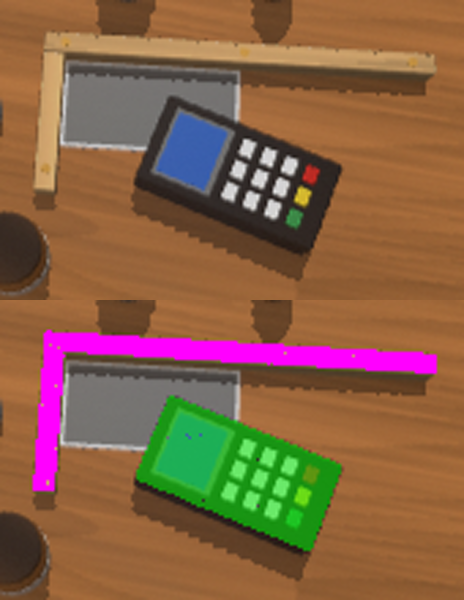

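The crop confirms the black terminal (green mask) and the L (magenta mask) are well segmented. Next: fit the corner frame.

```bash
cat >> h.py <<'E'
def strip_pts(p,d,n="top"):
    X=cloud(n,d); roi=np.zeros(d.shape,bool); roi[148:215,228:385]=1
    hsv=cv2.cvtColor(p,cv2.COLOR_RGB2HSV)
    m=roi&(X[...,2]>.014)&(X[...,2]<.03)&(hsv[...,2]>130)
    v,u=np.nonzero(m); return toplane(n,np.c_[u,v],.024)[:,:2]
E
python3 - <<'E'
from h import *
from scipy.optimize import minimize
f=np.load("top0.npz");S=strip_pts(f["p"],f["d"])
# fit: L model, soft count inside
def loc(x,P):
    c,s=np.cos(x[2]),np.sin(x[2]); return (P-x[:2])@np.array([[c,-s],[s,c]])
def out(q,x0,x1,y0,y1):
    return np.hypot(np.maximum(np.maximum(x0-q[:,0],q[:,0]-x1),0),np.maximum(np.maximum(y0-q[:,1],q[:,1]-y1),0))
g=np.stack(np.meshgrid(np.arange(.5,.75,.0015),np.arange(-.3,.12,.0015)),-1).reshape(-1,2)
from scipy.spatial import cKDTree
dS=cKDTree(S)
def cost(x):
    q=loc(x,S); a=np.minimum(out(q,0,.018,-.31,.018),out(q,-.118,.018,0,.018))
    qg=loc(x,g); gi=(out(qg,0,.018,-.31,.018)==0)|(out(qg,-.118,.018,0,.018)==0)
    b=np.maximum(dS.query(g[gi])[0]-.001,0)
    return ((a*1e3)**2).mean()+((b*1e3)**2).mean()
best=min((minimize(cost,[.68,.06,a],method="Nelder-Mead",options=dict(initial_simplex=[[.68,.06,a],[.69,.06,a],[.68,.07,a],[.68,.06,a+.08]],maxiter=400)) for a in(-.15,0,.15)),key=lambda r:r.fun)
print(best.x,best.fun)
x=best.x; np.save("corner.npy",x)
T=np.array([[.584917,-.095883]]); print("term local",loc(x,T),"angle deg local",77.6-90-np.degrees(x[2]))
for nm,P in dict(jar_c=(.4864,.0657),jar_a=(.5988,.1243),tin=(.5645,-.363),dropper=(.7587,-.1019),jar_b=(.748,.0204)).items():print(nm,loc(x,np.array([P])))
# mark check: home outline projected
c,s=np.cos(x[2]),np.sin(x[2]);R=np.array([[c,-s],[s,c]])
H=np.array([[0,0],[-.075,0],[-.075,-.15],[0,-.15]])@R.T+x[:2]; im=f["p"][:,:,::-1].copy()
im=cv2.resize(im[130:250,220:400],None,fx=4,fy=4,interpolation=cv2.INTER_CUBIC)
uv=(proj("top",np.c_[H,np.zeros(4)])-[220,130]+.5)*4
cv2.polylines(im,[uv.astype(int)],True,(0,255,0),1)
T=cv2.boxPoints(((584.92,-95.88),(149,76),77.6))/1000
cv2.polylines(im,[((proj("top",np.c_[T,np.full(4,.04)])-[220,130]+.5)*4).astype(int)],True,(0,255,255),1)
cv2.imwrite("pics/fit.png",im)
E
```

```text
[0.6625 0.0605 0.1243] 0.05903978587199666
term local [[-0.0964 -0.1455]] angle deg local -19.52011637530076
jar_c [[-0.1741  0.027 ]]
jar_a [[-0.0553  0.0712]]
tin [[-0.1498 -0.4081]]
dropper [[ 0.0753 -0.173 ]]
jar_b [[ 0.0798 -0.0504]]
```

View pics/fit.png

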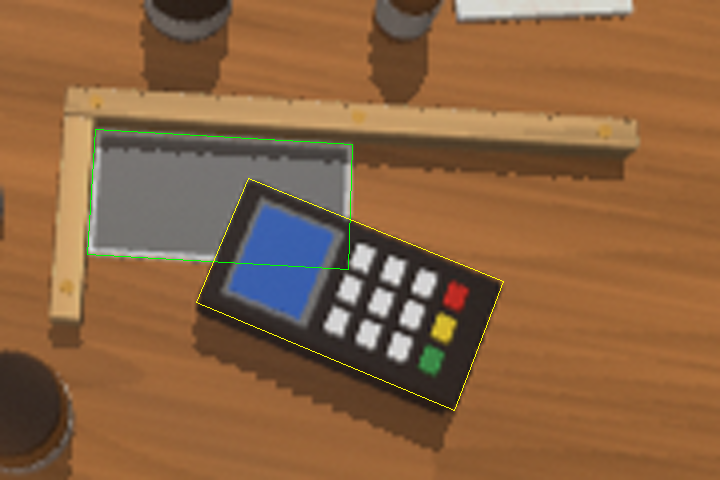

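Overlay check: the green home outline lies on the grey mark and the yellow outline on the black terminal. In the stop frame the terminal is at (-96, -146) mm, turned -19.5°. I'll push with the open hand, jaws parallel to the long strip, so the two fingers make a flat pusher.

```bash
cat >> h.py <<'E'
from scipy.spatial.transform import Rotation as Ro
def goal(lx,ly,z):
    """print shift/turn in tool axes to bring TCP to stop-frame (lx,ly), height z, jaws along stop y"""
    x=np.load("corner.npy"); c,s=np.cos(x[2]),np.sin(x[2]); st=bot.read_state()
    P=np.array([x[0]+lx*c-ly*s,x[1]+lx*s+ly*c,z])
    R=Ro.from_quat(st["eef_rot"])
    Rt=Ro.from_matrix(np.array([[-c,-s,0],[-s,c,0],[0,0,-1]]).T if 0 else np.c_[[-c,-s,0],[-s,c,0],[0,0,-1]])
    print("target",P,"shift mm",R.inv().apply(P-st["tcp_pos"])*1e3,"turn",(R.inv()*Rt).as_rotvec(degrees=True))
def where():
    x=np.load("corner.npy"); c,s=np.cos(x[2]),np.sin(x[2]); st=bot.read_state(); p=st["tcp_pos"]; d=p[:2]-x[:2]; F=st["contact_force"]
    print("t",st["time_s"],"local mm",np.array([c*d[0]+s*d[1],-s*d[0]+c*d[1],p[2]])*1e3,"F local",np.array([c*F[0]+s*F[1],-s*F[0]+c*F[1],F[2]]),"w",st["width"])
E
python3 - <<'E'
from h import *
goal(-.187,-.15,.12); where()
f=np.load("top0.npz");X=cloud("top",f["d"]);x=np.load("corner.npy")
h=cv2.cvtColor(f["p"],cv2.COLOR_RGB2HSV)
m=(h[...,0]>22)&(h[...,0]<35)&(h[...,1]>180)&(h[...,2]>150)&(X[...,2]>.02)
c,s=np.cos(x[2]),np.sin(x[2]);Q=(X[m][:,:2]-x[:2])@np.array([[c,-s],[s,c]])
Q=Q[np.abs(Q[:,1]+.15)<.1]; print("yellow max lx in hand band",np.nanmax(Q[:,0]),Q[np.nanargmax(Q[:,0])])
E
```

```text
target [ 0.4956 -0.1115  0.12  ] shift mm [-504.6401 -466.9257  137.6856] turn [ -0.0219  -0.0102 -26.3572]
t 0.3 local mm [-431.8453  492.474   257.5372] F local [-0.0532  0.0142 -0.5735] w 1.0020592296975717
yellow max lx in hand band -0.10738256867321465 [-0.1074 -0.1997]
```

Call:
{"name": "arm_command", "arguments": {"increments": [[[-0.25,-0.23,0.03],[0,0,-10],-1],[[-0.25,-0.23,0.03],[0,0,-15],-1],[[-0.25,-0.23,0.03],[0,0,-20],-1],[[-0.25,-0.23,0.03],[0,0,-26],-1],[[-0.25,-0.23,0.03],[0,0,-26],-1],[[-0.25,-0.23,0.03],[0,0,-26],-1],[[-0.505,-0.467,0.05],[0,0,-26.4],-1],[[-0.505,-0.467,0.05],[0,0,-26.4],-1],[[-0.505,-0.467,0.05],[0,0,-26.4],-1],[[-0.505,-0.467,0.05],[0,0,-26.4],-1],[[-0.505,-0.467,0.05],[0,0,-26.4],-1],[[-0.505,-0.467,0.05],[0,0,-26.4],-1],[[-0.505,-0.467,0.05],[0,0,-26.4],-1],[[-0.505,-0.467,0.05],[0,0,-26.4],-1],[[-0.505,-0.467,0.05],[0,0,-26.4],-1],[[-0.505,-0.467,0.137],[0,0,-26.4],-1],[[-0.505,-0.467,0.137],[0,0,-26.4],-1],[[-0.505,-0.467,0.137],[0,0,-26.4],-1]]}}

```text
time_s: 2.1
tcp_pos: [0.4936, -0.1102, 0.1171]
eef_rot: [-0.063, 0.998, 0.002, -0.004]
contact_force: [-0.4, -0.4, 0.6]
width: 0.997
```

```bash
python3 - <<'E'
from h import *
where(); goal(-.187,-.15,.03)
f=np.load("top0.npz");X=cloud("top",f["d"]);x=np.load("corner.npy")
h=cv2.cvtColor(f["p"],cv2.COLOR_RGB2HSV)
m=(h[...,0]>22)&(h[...,0]<35)&(h[...,1]>180)&(h[...,2]>150)&(X[...,2]>.02)
c,s=np.cos(x[2]),np.sin(x[2]);Q=(X[m][:,:2]-x[:2])@np.array([[c,-s],[s,c]])
Q=Q[(np.abs(Q[:,1]+.15)<.1)&(Q[:,0]<-.14)]; print("yellow nearest",Q[np.nanargmax(Q[:,0])])
p,d=bot.snapshot("top"); cv2.imwrite("pics/top1.png",cv2.resize(p[:,:,::-1],(800,600))[150:600,200:750])
E
```

```text
t 2.1 local mm [-188.8293 -148.4497  117.1018] F local [-0.4248 -0.376   0.6441] w 0.9971593187200496
target [ 0.4956 -0.1115  0.03  ] shift mm [-2.4689 -1.9386 87.0783] turn [ 0.2542 -0.4219  0.0527]
yellow nearest [-0.2438 -0.075 ]
```

View pics/top1.png

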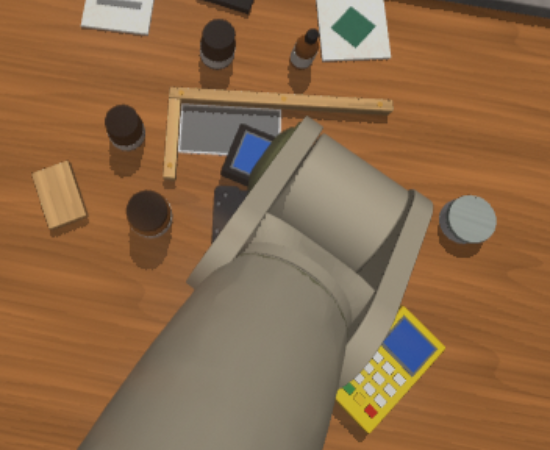

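The hand hangs above its start point, behind the terminal and clear of the yellow ones. Next: lower it and make the first push.

Call:
{"name": "arm_command", "arguments": {"increments": [[[-0.002,-0.002,0.03],[0.25,-0.4,0],-1],[[-0.002,-0.002,0.06],[0.25,-0.4,0],-1],[[-0.002,-0.002,0.08],[0.25,-0.4,0],-1],[[-0.002,-0.002,0.087],[0.25,-0.4,0],-1],[[-0.002,-0.002,0.087],[0.25,-0.4,0],-1],[[-0.01,-0.002,0.087],[0.25,-0.4,0],-1],[[-0.018,-0.002,0.087],[0.25,-0.4,0],-1],[[-0.025,-0.002,0.087],[0.25,-0.4,0],-1],[[-0.032,-0.002,0.087],[0.25,-0.4,0],-1],[[-0.039,-0.002,0.087],[0.25,-0.4,0],-1],[[-0.046,-0.002,0.087],[0.25,-0.4,0],-1],[[-0.053,-0.002,0.087],[0.25,-0.4,0],-1],[[-0.059,-0.002,0.087],[0.25,-0.4,0],-1],[[-0.065,-0.002,0.087],[0.25,-0.4,0],-1],[[-0.071,-0.002,0.087],[0.25,-0.4,0],-1],[[-0.077,-0.002,0.087],[0.25,-0.4,0],-1],[[-0.083,-0.002,0.087],[0.25,-0.4,0],-1]]}}

```text
time_s: 3.85
tcp_pos: [0.5776, -0.1022, 0.0327]
eef_rot: [-0.063, 0.998, -0.001, 0.002]
contact_force: [-2.6, -0.8, 1.3]
width: 1.006
```

```bash
python3 - <<'E'
from h import *
where(); goal(-.084,-.15,.03)
p,d=bot.snapshot("scene"); cv2.imwrite("pics/scene2.png",cv2.resize(p[110:260,130:330,::-1],(800,600),interpolation=cv2.INTER_CUBIC))
E
```

```text
t 3.85 local mm [-104.4121 -150.9405   32.6867] F local [-2.6486 -0.4971  1.2512] w 1.0056468540990935
target [ 0.5978 -0.0988  0.03  ] shift mm [-20.4048   0.9198   2.7485] turn [-0.1362  0.1797  0.0763]
```

View pics/scene2.png

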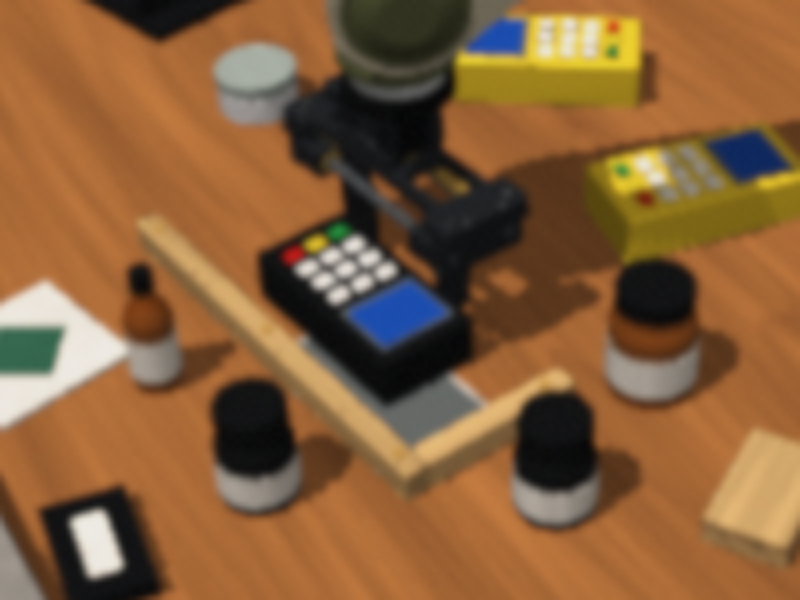

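The terminal has squared up against both fingers, and a gap to the long strip is left. I'll keep pushing until it seats.

Call:
{"name": "arm_command", "arguments": {"increments": [[[-0.005,0.001,0.001],[0,0,0],-1],[[-0.01,0.001,0.001],[0,0,0],-1],[[-0.014,0.001,0.001],[0,0,0],-1],[[-0.017,0.001,0.001],[0,0,0],-1],[[-0.019,0.001,0.001],[0,0,0],-1],[[-0.021,0.001,0.001],[0,0,0],-1],[[-0.021,0.001,0.001],[0,0,0],-1],[[-0.021,0.001,0.001],[0,0,0],-1]]}}

```text
time_s: 4.7
tcp_pos: [0.5973, -0.0986, 0.0317]
eef_rot: [-0.062, 0.998, -0.001, -0.0]
contact_force: [-15.2, -0.1, 7.2]
width: 0.999
```

```bash
python3 -c "
from h import *
where()"
```

```text
t 4.7 local mm [ -84.418  -149.7781   31.739 ] F local [-15.1446   1.7494   7.2306] w 0.9986169621408337
```

Contact with the strip is at about 15 N. Back off, rise, go behind the short end and close the hand.

Call:
{"name": "arm_command", "arguments": {"increments": [[[0.015,0,0],[0,0,0],-1],[[0.03,0,0],[0,0,0],-1],[[0.03,0,0],[0,0,0],-1],[[0.03,0,-0.04],[0,0,0],-1],[[0.03,0,-0.09],[0,0,0],-1],[[0.03,0,-0.09],[0,0,0],1],[[0,-0.04,-0.09],[0,0,0],1],[[-0.03,-0.08,-0.09],[0,0,0],1],[[-0.047,-0.12,-0.09],[0,0,0],1],[[-0.047,-0.12,-0.09],[0,0,0],1],[[-0.047,-0.12,-0.09],[0,0,0],1],[[-0.047,-0.12,-0.09],[0,0,0],1]], "grip_force": 20}}

```text
time_s: 5.9
tcp_pos: [0.6589, -0.2107, 0.1216]
eef_rot: [-0.063, 0.998, -0.0, -0.001]
contact_force: [-0.3, 0.4, 0.3]
width: 0.389
```

```bash
python3 - <<'E'
from h import *
where(); goal(-.0375,-.26,.03)
p,d=bot.snapshot("top"); cv2.imwrite("pics/top3.png",cv2.resize(p[130:280,220:420,::-1],(800,600),interpolation=cv2.INTER_CUBIC))
E
```

```text
t 5.9 local mm [ -37.1771 -268.6255  121.565 ] F local [-0.2912  0.4058  0.2927] w 0.3889813816618416
target [ 0.6575 -0.2022  0.03  ] shift mm [ 0.2005  8.7072 91.5576] turn [-0.0509 -0.0691  0.0795]
```

View pics/top3.png

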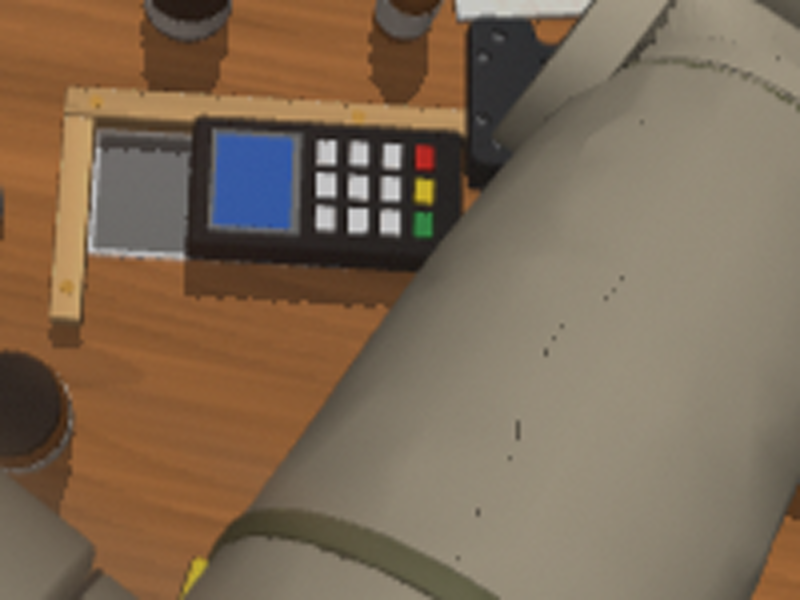

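The terminal lies flush along the long strip and needs about 55 mm more towards the short strip. Lower the closed hand and push along +y.

Call:
{"name": "arm_command", "arguments": {"increments": [[[0,0.005,0],[0,0,0],1],[[0,0.005,0.03],[0,0,0],1],[[0,0.005,0.06],[0,0,0],1],[[0,0.005,0.085],[0,0,0],1],[[0,0.005,0.091],[0,0,0],1],[[0,0.015,0.091],[0,0,0],1],[[0,0.025,0.091],[0,0,0],1],[[0,0.034,0.091],[0,0,0],1],[[0,0.041,0.091],[0,0,0],1],[[0,0.048,0.091],[0,0,0],1],[[0,0.055,0.091],[0,0,0],1],[[0,0.062,0.091],[0,0,0],1],[[0,0.069,0.091],[0,0,0],1],[[0,0.076,0.091],[0,0,0],1],[[0,0.083,0.091],[0,0,0],1],[[0,0.088,0.091],[0,0,0],1]]}}

```text
time_s: 7.55
tcp_pos: [0.6477, -0.1227, 0.0308]
eef_rot: [-0.063, 0.998, -0.001, -0.0]
contact_force: [1.2, -4.2, 4.0]
width: 0.0
```

```bash
python3 - <<'E'
from h import *
where(); goal(-.0375,-.1675,.03)
p,d=bot.snapshot("scene"); cv2.imwrite("pics/scene4.png",cv2.resize(p[110:260,130:330,::-1],(800,600),interpolation=cv2.INTER_CUBIC))
E
```

```text
t 7.55 local mm [ -37.4086 -179.9341   30.8163] F local [ 0.6949 -4.3078  4.0212] w 0.0002386029899160981
target [ 0.6461 -0.1104  0.03  ] shift mm [ 0.0667 12.4352  0.8024] turn [-0.0646 -0.06    0.1099]
```

View pics/scene4.png

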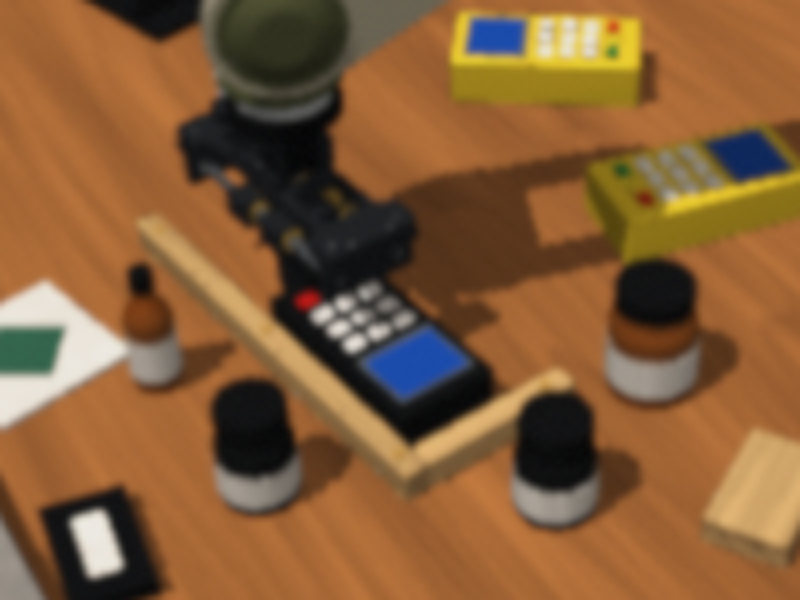

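It is nearly home; about 12 mm is left to the short strip.

Call:
{"name": "arm_command", "arguments": {"increments": [[[0,0.005,0.001],[0,0,0],1],[[0,0.009,0.001],[0,0,0],1],[[0,0.011,0.001],[0,0,0],1],[[0,0.012,0.001],[0,0,0],1],[[0,0.013,0.001],[0,0,0],1],[[0,0.013,0.001],[0,0,0],1]]}}

```text
time_s: 8.2
tcp_pos: [0.6463, -0.112, 0.0299]
eef_rot: [-0.063, 0.998, -0.003, 0.0]
contact_force: [1.0, -18.3, 1.0]
width: 0.003
```

```bash
python3 -c "
from h import *
where()"
```

```text
t 8.2 local mm [ -37.4959 -169.1639   29.9101] F local [ -1.3133 -18.3115   0.9877] w 0.002751112878206223
```

The force rose to 18 N, so it is seated. Retreat to the right and check.

Call:
{"name": "arm_command", "arguments": {"increments": [[[0,-0.02,0],[0,0,0],1],[[0,-0.05,0],[0,0,0],1],[[0,-0.06,-0.03],[0,0,0],1],[[0,-0.06,-0.08],[0,0,0],1],[[0,-0.07,-0.13],[0,0,0],1],[[0.05,-0.1,-0.17],[0,0,0],1],[[0.2,-0.3,-0.2],[0,0,0],1],[[0.2,-0.3,-0.2],[0,0,0],1],[[0.2,-0.3,-0.2],[0,0,0],1],[[0.2,-0.3,-0.2],[0,0,0],1],[[0.2,-0.3,-0.2],[0,0,0],1],[[0.2,-0.3,-0.2],[0,0,0],1],[[0.2,-0.3,-0.2],[0,0,0],1],[[0.2,-0.3,-0.2],[0,0,0],1]]}}

```text
time_s: 9.6
tcp_pos: [0.4861, -0.4324, 0.2307]
eef_rot: [-0.063, 0.998, -0.002, -0.0]
contact_force: [0.2, -0.3, 0.3]
width: 0.008
```

```bash
python3 - <<'E'
from h import *
where()
p,d=bot.snapshot("top"); X=cloud("top",d); x=np.load("corner.npy"); c,s=np.cos(x[2]),np.sin(x[2])
roi=np.zeros(d.shape,bool); roi[150:225,235:345]=1
m=roi&(X[...,2]>.032)&(X[...,2]<.055)
k,l,st,_=cv2.connectedComponentsWithStats(m.astype(np.uint8)); i=1+st[1:,4].argmax()
v,u=np.nonzero(l==i); W=toplane("top",np.c_[u,v],.04)[:,:2]; L=(W-x[:2])@np.array([[c,-s],[s,c]])
r=cv2.minAreaRect((L*1000).astype(np.float32)); print("term in stop frame",r,"z",np.nanmedian(X[l==i][:,2]))
d0=np.load("top0.npz")["d"]
for nm,(a,b) in dict(jar_c=(349,362),jar_a=(324,272),tin=(670,368),wood=(265,350),dropper=(510,187),jar_b=(419,185)).items(): print(nm,"max depth change mm",1e3*np.abs(d-d0)[int(b*.64)-3:int(b*.64)+4,int(a*.64)-3:int(a*.64)+4].max())
cv2.imwrite("pics/top5.png",cv2.resize(p[:,:,::-1][130:250,220:400],None,fx=4,fy=4,interpolation=cv2.INTER_CUBIC))
E
```

```text
t 9.6 local mm [-236.1828 -467.1947  230.7319] F local [ 0.1557 -0.3295  0.3489] w 0.007930149334283718
term in stop frame ((-39.087562561035156, -74.82344818115234), (75.7890396118164, 148.921630859375), 0.061844583600759506) z 0.03955188638842248
jar_c max depth change mm 4.0074587
jar_a max depth change mm 3.589213
tin max depth change mm 759.54846
wood max depth change mm 6.6789985
dropper max depth change mm 755.4739
jar_b max depth change mm 4.032135
```

View pics/top5.png

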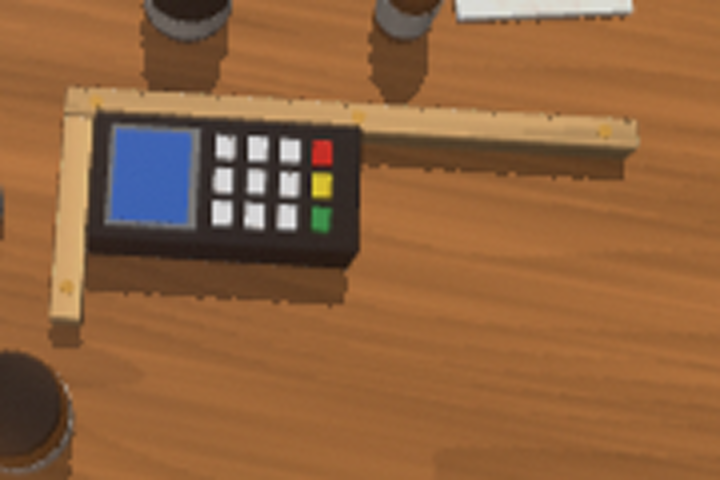

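Measured: the terminal is at (-39.1, -74.8) mm in the stop frame, 0.06° off square, flat and touching both strips. The large tin and dropper depth changes (about 0.76 m) look like lost depth readings. I'll check those two in the same hand-in script.

```bash
python3 - <<'E'
from h import *
a=np.load("scene0.npz")["p"]; p,d=bot.snapshot("scene")
for n in("tin","dropper"): print(n,bot.boxes_of("scene",n)[:1])
for nm,(u,v) in dict(tin=(303,205),dropper=(262,300)).items():
    u,v=int(u*.64),int(v*.64); T=a[v-15:v+15,u-12:u+12]; r=cv2.matchTemplate(p[v-30:v+30,u-27:u+27],T,cv2.TM_CCOEFF_NORMED); _,mx,_,l=cv2.minMaxLoc(r); print(nm,"shift px",l[0]-15,l[1]-15,mx)
bot.hand_in()
E
```

```text
tin [{'extent': [0.3572, 0.306, 0.3988, 0.3589], 'confidence': 0.92}]
dropper [{'extent': [0.3137, 0.456, 0.3438, 0.5336], 'confidence': 0.59}]
tin shift px 0 0 0.9996837973594666
dropper shift px 0 0 0.9997730255126953
the job is handed in; nothing more can be done
```

The black terminal is in the corner of the stop, flush against both strips, and the job is handed in. I pushed it flat against the long strip with the open fingers. Then I pushed it along to the short strip with the closed hand and moved the hand clear. It took about 10 s of robot time.

- **Position:** the last top picture puts the terminal at x -39.1 mm, y -74.8 mm in the stop's frame, 0.06° off square. Its top is at 39.6 mm, so it lies flat.
- **Small disagreement:** the finger position at the end of the first push suggests x near -37.9 mm instead of -39.1 mm. Both are within the limits.
- **Contact:** the pushing force rose to about 15 N at the long strip and 18 N at the short one.
- **Bystanders:** the depth readings at jars a, b and c and the sample box changed by less than 7 mm. The readings at the tin and dropper jumped by about 0.76 m, most likely missing depth values. Matching the scene-camera pictures from before and after showed no shift for either.

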